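# Line up the plaques and hold the artefact box open

### The job

The handling session is over and a pupil is about to pack up. Nudge the three black plaques, without picking them up, into a neat row, one squarely on each outline printed on the card; then, before touching its slide catch, tug the box lid upward by its loop to learn whether it is caught, and if it is, slide the catch aside. Lift the lid by its loop to 45 degrees or more and finish while still holding it open by the loop, with the row still neat and the cat, the scarab and the eraser left where they were.

Things in the scene. Friction and masses are not known exactly. Their poses are not given: they have to be found in the camera images.
- card: white card fixed flat on the table, 190 (x) x 280 (y) x 3 mm; origin at the centre of its underside, x away from the robot, z up; its upper face is 3 mm above the table. The outlines lie along its y on the far half, centred 40 mm to +x of its centre, 80 mm apart
- plaque0: black cast plaque, a flat block 60 (its x) x 45 (its y) x 16 mm thick with a shallow relief on top that adds under 2 mm, about 60 to 130 g, lying loose on the card; origin at the centre of its underside, z up. It starts on the near (robot) half of the card, turned up to 0.3 rad. It may go on any outline
- plaque1: black cast plaque, a flat block 60 (its x) x 45 (its y) x 16 mm thick with a shallow relief on top that adds under 2 mm, about 60 to 130 g, lying loose on the card; origin at the centre of its underside, z up. It starts on the near (robot) half of the card, turned up to 0.3 rad. It may go on any outline
- plaque2: black cast plaque, a flat block 60 (its x) x 45 (its y) x 16 mm thick with a shallow relief on top that adds under 2 mm, about 60 to 130 g, lying loose on the card; origin at the centre of its underside, z up. It starts on the near (robot) half of the card, turned up to 0.3 rad. It may go on any outline
- outline0 (a point): centre of one of the three printed outlines on the card (72 x 59 mm, long side along the card's x, thin grey line, no relief), on the card's upper face; its axes are the card's; the one at card y = -80 mm
- outline1 (a point): centre of one of the three printed outlines on the card (72 x 59 mm, long side along the card's x, thin grey line, no relief), on the card's upper face; its axes are the card's; the middle one, card y = 0
- outline2 (a point): centre of one of the three printed outlines on the card (72 x 59 mm, long side along the card's x, thin grey line, no relief), on the card's upper face; its axes are the card's; the one at card y = +80 mm
- box: white plastic artefact box fixed to the table, 160 (x) x 240 (y) x 90 mm high; origin at the centre of its underside, front (loop and catch) to its -x, z up. Its lid, 8 mm thick (a raised panel adds 2 mm), is hinged along the rear top edge: the hinge axis runs along box y at box x = +80, z = 90 mm
- lid (a joint): lid angle, rad: 0 shut, grows as the front rises, stop at 1.25. It falls shut when let go; about 2 N at the loop lifts it. With the slide catch shut the lid either comes up freely or is caught, which cannot be seen: if caught it rises only about 0.02 rad (4 mm at the loop), then stops hard
- loop: steel loop handle on the lid's front edge: 10 mm bar along box y, 80 mm long, an arm back to the lid at each end, 32 mm clear gap behind it for a finger, free below to the table. Its middle 72 mm is a sleeve turning freely on its axis, so a gripper can stay vertical (ignore its y angle). Origin: middle of the bar, box x -122, y -45, z 94 mm when shut, 202 mm from the hinge
- catch (a joint): slide catch, m: 0 shut (where it starts), grows as the thumb post slides along box +y, away from the loop; end stop at 0.030; from 0.025 on the lid is surely free. Friction about 2 N; it stays where it is left and needs no holding
- catch_grip (a point): grip point on the steel thumb post: 12 x 12 mm, 28 mm tall on a black housing at the box's front (housing top z 62, post top z 90 mm); the point is 8 mm below the post's top on its axis, box x -121, y 65 mm when shut. 11 mm behind the post's face (at box x -104) begin an 87 mm high cheek of the housing and, over it, the lid's front lip (z 90 to 98 mm)
- cat: bystander: black seated-cat figurine 121 mm tall on a 50 x 75 mm foot, origin at the centre of the foot's underside; leave alone
- scarab: bystander: green scarab 55 x 38 x 24 mm, origin at the centre of its underside; leave alone
- eraser: bystander: white eraser 45 x 20 x 14 mm, origin at the centre of its underside; leave alone
Not all that is in view belongs to the job. What is shaped like the plaque0 but orange or red is not meant.

How it is judged:
By the outcome, as a careful person would: the job done as asked, in the order asked, and still so for the second after the job is handed in, while the arm keeps its last pose, push and grip.
It also fails if it takes over 72 s, if anything falls off the work surface, if the arm or the gripper's body presses on something with over 40 N, if the wrist force passes 120 N, or if a joint passes its speed limit or range.

### The arm

A 7-joint arm with a two-finger parallel gripper is mounted at the origin on the work surface. World frame = base frame: x ahead of the robot, y to its left, z up, the work surface at z = 0. Lengths are in mm, angles in rad, forces in N, time in s.
With the tool pointing down it reaches from about 400 to 900 mm from the base axis. Payload 5.5 kg.
Tool frame: the origin (TCP) lies on the centre line of the jaws, within the pads' length; the fingertips stand r.tips_ahead ahead of it and the grasp point (between the pads) lies 8 mm behind it (r.tips_ahead is the distance from the TCP to the fingertips, in mm); z points along the fingers, y is the line along which they close (so a half turn about z gives the same grasp; the last joint's range is limited). The gripper opens to 85 mm and grips with 20 to 120 N. Pads are 22 mm wide; open, the fingers measure 114 mm over their backs; the gripper's body (76 mm by 85 mm) begins 54 mm behind the grasp point. The pads swing forward as they close: fully open they stand 13 mm farther back than shut.
Start: joints at [-0.998, 0.501, -0.427, 1.55, 0.221, 1.138, -0.21], TCP at [198.127, 619.068, 242.31] pointing down, gripper open.
Joint ranges: [-2.88, 2.88], [-0.31, 2.03], [-1.54, 1.56], [0.2, 2.42], [-1.41, 4.55], [0.19, 2.02], [-2.57, 2.57]. Speed limits (rad/s): [2.57, 2.57, 3.14, 3.14, 3.14, 3.14, 3.14].

### API

Orientations are given as a unit quaternion [w, x, y, z].
In Python, from cell import status, cams, workorder, r gives the robot as it stands.
- The arm moves only by the tool carry_out, never from a script. Its argument "steps" is a list of rows, each an object of numbers: "x", "y", "z": the shift along the tool's x, y, z each as a share of 0.5 m, from -1 to 1; "ax", "ay", "az": the turn, a rotation vector about the tool's x, y, z each as a share of 90 degrees, from -1 to 1. In form: [{"x": .., "y": .., "z": .., "ax": .., "ay": .., "az": ..}, ...]. A call has 1 to 10 rows; each row is the pose to reach, as a shift and turn from the pose commanded when the call began, along the tool's axes at that moment; what a row does not reach only later rows make up. A row lasts 1/10 s, in which the tool goes at most 50 mm and 8.59 degrees, less where a joint would pass 70% of its speed; a pose out of reach is approached as far as the arm can. A call with a number of a shift or a turn outside -1 to 1 is refused whole. A call with a gripper value outside its range is refused whole. "jaw" is the closure, from 0 (fully open) to 1 (shut), set as the call begins (left out, the last holds). The fingers move at their own pace and stop on an object; the grip force is fixed at half the most. Time passes only in rows, so rows that repeat a pose let the fingers close. It gives the time, the measured TCP pose, the force, the opening and the grip force at its end, in the units of the state.
- status.state(): the state, without advancing time (a new reading comes with each control period).
- cams.snapshot(name): name is "scene" or "top" or "wrist"; returns (picture, depth): 400x640x3 uint8, red, green, blue; 400x640 float32, mm along the optical axis (not along the pixel's ray), 0 where there is no reading.
- cams.camera_info(name): a dict with "mtx" (3x3 intrinsics, pixels), "rvec" (rotation vector, rad) and "tvec" (3), from world to camera coordinates, as OpenCV has them. Camera axes: x right, y down, z forward; pixel columns grow to the right and rows downward; lengths in mm; the calibration is good to about 2 mm. The wrist camera is an equidistant fisheye: a pixel r from the principal point sees the ray r / f radians off the axis. A picture is of the moment at which its call begins: read the wrist's pose just before it. camera_info takes no time and is no camera call; for the wrist camera it gives the pose at the moment of the call.
- workorder.finish_job(): hands the job in; it is judged then, once.
The state is a dict: "time": time; "joint_positions": joint angles; "qd": joint speeds; "joint_torque": joint torques, N m; "eef_pos": TCP position; "orientation": TCP orientation; "contact_force": force on the tool from outside, world axes, zero at the start; "torque": the same for the moment, N m; "grip_width": finger opening in mm; "gripper_force": force on a finger pad.
Only numpy, scipy, OpenCV 4.12 (cv2) and the standard library are available. Lean on these libraries where they do the work, as an engineer would, in place of code of your own. Each camera call takes 0.05 s, during which the arm holds its last target. There are 200 camera calls.

## Working session

There is one attempt and no reset: what is moved stays moved. The work goes in short steps, Python scripts to look and compute and a tool call to move; the robot and the scene stay as the last step left them, time stands still between calls to the robot, and variables do not carry over. Pictures are saved under pics/ and viewed, at most 10 in all, crops included, and the job is handed in when it is done.

Besides the shell and the picture viewer there is one more tool, called after ">>>" by a JSON object that holds its "api" and its "payload". carry_out: Moves the arm, as the interface text tells. Shift numbers are shares of 0.5 m and turn numbers shares of 90 degrees, none past 1 either way. Its arguments: {"type":"object","properties":{"steps":{"type":"array"},"jaw":{"type":"number"}},"required":["steps"]}

```bash
ls; mkdir -p pics
python3 - <<'E'
from cell import status,cams,r
import cv2,numpy as np
s=status.state(); print(s['time'],s['eef_pos'],s['orientation'],s['grip_width'],r.tips_ahead,s['contact_force'])
for n in ('top','scene'):
    p,d=cams.snapshot(n); cv2.imwrite(f'pics/{n}0.png',p[:,:,::-1]); np.savez(f'pics/{n}0.npz',p=p,d=d)
    i=cams.camera_info(n); print(n,i)
E
```

```text
pics
0.0 [197.9980038  618.39141427 241.24476533] [-1.81567293e-04  1.54259338e-01  9.88029902e-01 -9.67629938e-04] 85.51369082616155 11.0 [-0.1440588  -0.58604253  0.62383764]
top {'mtx': array([[500.98171724,   0.        , 312.4021334 ],
       [  0.        , 500.98171724, 199.47997088],
       [  0.        ,   0.        ,   1.        ]]), 'rvec': array([ 2.20759974, -2.16600681,  0.09954482]), 'tvec': array([ -29.70057014,  553.10840546, 1142.73660607])}
scene {'mtx': array([[413.73216328,   0.        , 319.62047924],
       [  0.        , 413.73216328, 198.7499483 ],
       [  0.        ,   0.        ,   1.        ]]), 'rvec': array([ 1.68060085,  1.51659875, -0.81660438]), 'tvec': array([ -60.56647179, -215.36167456, 1451.38255634])}
```

View pics/top0.png

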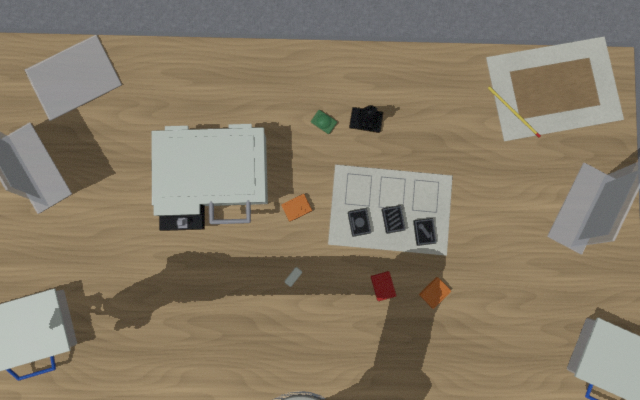

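View pics/scene0.png

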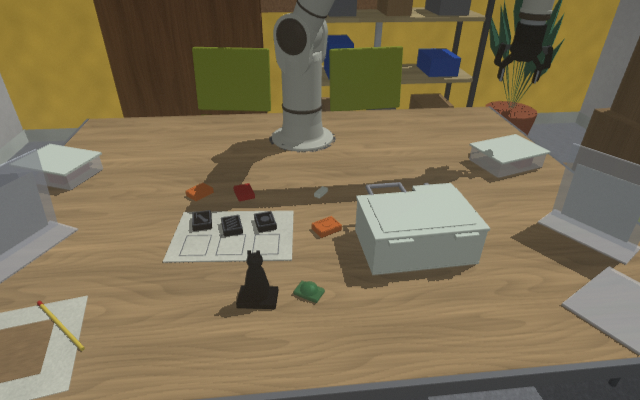

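Top view, with x pointing up and y to the left. The black plaques on the card are at (359,222), (393,219) and (425,231). Look-alikes are orange at (296,208) and (435,292), and red at (383,286); I reject those by colour. The real box is at (210,170), with a grey loop at (230,213) and a catch post at (182,222). The boxes with blue loops at (30,370) and (600,380) are decoys.

```bash
cat > h.py <<'E'
from cell import status,cams
import cv2,numpy as np
def cam(n):
    i=cams.camera_info(n); R=cv2.Rodrigues(np.array(i['rvec'],float))[0]; return i['mtx'],R,np.array(i['tvec'],float)
def ray(n,px,z,c=None):
    K,R,t=c or cam(n); px=np.atleast_2d(np.array(px,float))
    v=(np.c_[px,np.ones(len(px))]@np.linalg.inv(K).T)
    d=v@R; o=-R.T@t
    return o+d*((z-o[2])/d[:,2])[:,None]
def rect(w):  # min area rect of world xy points -> centre, long-side angle, sizes
    (cx,cy),(a,b),th=cv2.minAreaRect(w[:,:2].astype(np.float32))
    if a<b: a,b,th=b,a,th+90
    th=(th+90)%180-90
    return np.round([cx,cy,a,b,th],1)
def blobs(m,amin):
    cs,_=cv2.findContours(m.astype(np.uint8),cv2.RETR_EXTERNAL,cv2.CHAIN_APPROX_NONE)
    return [c[:,0] for c in cs if cv2.contourArea(c)>amin]
E
python3 - <<'E'
from h import *
c=cam('top'); K,R,t=c; print('cam at',-R.T@t)
z=np.load('pics/top0.npz'); p,d=z['p'].astype(int),z['d']
hsv=cv2.cvtColor(z['p'],cv2.COLOR_RGB2HSV)
# world point cloud
v,u=np.mgrid[:400,:640]; 
P=((np.stack([u,v,np.ones_like(u)],-1)@np.linalg.inv(K).T)*d[...,None]-t)@R
# card
sub=np.zeros((400,640),bool); sub[150:265,320:465]=1
m=(p.min(-1)>150)&sub
m=cv2.morphologyEx(m.astype(np.uint8),cv2.MORPH_CLOSE,np.ones((3,3)))
for b in blobs(m,3000): print('card',rect(ray('top',b,3,c)))
m=(p.max(-1)<110)&sub; m[:203]=0;m[245:]=0
for b in blobs(m,200): print('plq',b.mean(0).round(),rect(ray('top',b,19,c)))
# box lid by height
zz=P[...,2]
m=(abs(zz-98)<8)&(u>140)&(u<275)&(v>115)&(v<240)
for b in blobs(m,60): print('lid',b.min(0),b.max(0),rect(ray('top',b,98,c)))
for n,(x,y) in dict(card=(340,240),lid=(210,160),loop=(230,220),post=(182,222),cat=(366,112),sc=(323,121)).items(): print(n,P[y,x].round())
big=lambda a,s:cv2.resize(a,None,fx=s,fy=s,interpolation=cv2.INTER_CUBIC)
cv2.imwrite('pics/crop1.png',np.hstack([big(z['p'][115:245,140:280,::-1],3),big(z['p'][155:255,325:455,::-1],3.0).repeat(1,0)[:390] if 0 else cv2.resize(z['p'][155:255,325:455,::-1],(380,390))]))
E
```

```text
cam at [ 461.6360122    -5.99255643 1183.01067806]
card [ 535.2 -203.6  279.1  188.4   85.8]
plq [425. 231.] [ 485.1 -281.6   60.4   50.4    6.3]
plq [359. 222.] [ 504.3 -129.8   60.1   48.5   12.1]
plq [394. 218.] [ 512.6 -210.2   60.7   51.7   10.6]
lid [152 124] [265 223] [599.4 208.7 244.8 217.6 -87.5]
card [ 462.   -6. 1183.]
lid [630. 207.  96.]
loop [500. 159.  98.]
post [494. 265.  88.]
cat [ 741. -132.  106.]
sc [739. -41.  25.]
```

View pics/crop1.png

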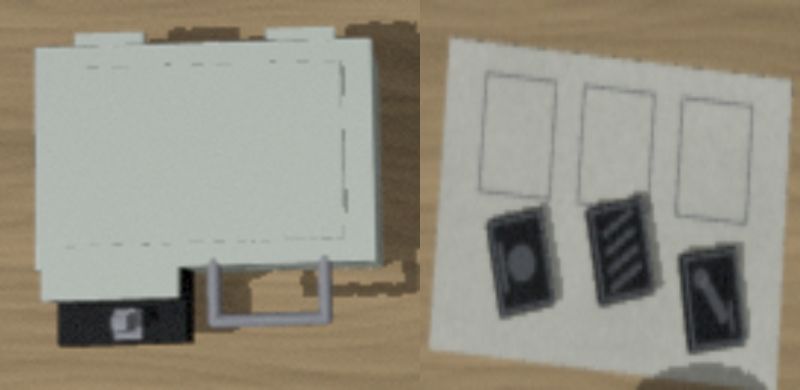

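```bash
cat >> h.py <<'E'
def plaques(p,c,th=70,box=(320,150,465,265)):
    m=(p.max(-1)<th); k=np.zeros_like(m); k[box[1]:box[3],box[0]:box[2]]=1
    m=cv2.morphologyEx((m&k).astype(np.uint8),cv2.MORPH_CLOSE,np.ones((5,5)))
    return [rect(ray('top',b,18,c)) for b in blobs(m,200)]
CARD=np.array([535.2,-203.6]); CY=np.deg2rad(-4.2)
def cardxy(x,y): return CARD+np.array([[np.cos(CY),-np.sin(CY)],[np.sin(CY),np.cos(CY)]])@[x,y]
def go(x,y,z,ang):
    """shares to take measured TCP to world x,y,z with tool y axis at ang deg from world x, tool down"""
    from scipy.spatial.transform import Rotation as Ro
    s=status.state(); q=s['orientation']; A=Ro.from_quat([q[1],q[2],q[3],q[0]])
    a=np.deg2rad(ang); Y=np.array([np.cos(a),np.sin(a),0]);Z=np.array([0,0,-1.]);X=np.cross(Y,Z)
    B=Ro.from_matrix(np.c_[X,Y,Z]); 
    d=A.inv().apply(np.array([x,y,z])-s['eef_pos'])/500; w=(A.inv()*B).as_rotvec()/(np.pi/2)
    print('at',np.round(s['eef_pos'],1),'shift',d.round(4),'turn',w.round(4),'F',np.round(s['contact_force'],1),'t',s['time'])
E
python3 - <<'E'
from h import *
c=cam('top'); z=np.load('pics/top0.npz'); p=z['p'].astype(int)
for th in (50,60,70,85): print(th,*plaques(p,c,th))
for k in (-80,0,80): print('outline',cardxy(40,k))
def w(cx,cy,z): return ray('top',[140+(cx+.5)/3-.5,115+(cy+.5)/3-.5],z,c)[0].round(1)
print('lid corners',w(36,48,98),w(372,40,98),w(380,265,98),w(42,300,98))
print('loop ends',w(213,323,99),w(328,319,99)); print('post top',w(122,325,90))
go(430,200,240,85.8)
E
```

```text
50 [ 485.5 -280.    51.5   41.7    8.1] [ 514.2 -206.5   53.2   40.4   10.5]
60 [ 485.6 -280.2   56.    42.7    8.3] [ 505.7 -129.1   54.2   37.6   12.1] [ 513.9 -206.8   54.2   41.8   11.8]
70 [ 485.2 -280.6   58.2   43.9    6.7] [ 504.  -127.8   57.    41.7   12.1] [ 513.  -207.1   58.4   42.7   11.3]
85 [ 419.3 -208.6  236.8   23.   -89. ] [ 485.2 -281.1   59.7   46.2    7.1] [ 504.2 -129.    58.6   45.5   11.4] [ 512.6 -208.2   59.3   45.9   10.6]
outline [ 569.23352332 -286.31468606]
outline [ 575.09257909 -206.52952789]
outline [ 580.95163486 -126.74436971]
lid corners [691.7 336.   98. ] [702.8  91.5  98. ] [537.9  81.5  98. ] [508.  323.7  98. ]
loop ends [493.7 200.2  99. ] [498.2 117.8  99. ]
post top [491.3 267.6  90. ]
at [198.  618.5 241.4] shift [-0.697  -0.6557  0.0038] turn [-0.0011 -0.0002 -0.1505] F [-0.1 -0.3  0.3] t 0.1
```

>>> {"api": "carry_out", "payload": {"steps": [{"x": -0.697, "y": -0.656, "z": 0, "az": -0.15}, {"x": -0.697, "y": -0.656, "z": 0, "az": -0.15}, {"x": -0.697, "y": -0.656, "z": 0, "az": -0.15}, {"x": -0.697, "y": -0.656, "z": 0, "az": -0.15}, {"x": -0.697, "y": -0.656, "z": 0, "az": -0.15}, {"x": -0.697, "y": -0.656, "z": 0, "az": -0.15}, {"x": -0.697, "y": -0.656, "z": 0, "az": -0.15}, {"x": -0.697, "y": -0.656, "z": 0, "az": -0.15}, {"x": -0.697, "y": -0.656, "z": 0, "az": -0.15}, {"x": -0.697, "y": -0.656, "z": 0, "az": -0.15}], "jaw": 0.7}}

```text
validation failed for argument at $.st...
```

Run:
```python
from h import *
def start(cx,cy,th,gap):
    a=np.deg2rad(th); return cx-gap*np.cos(a),cy-gap*np.sin(a)
x,y=start(504.1,-128.5,11.7,50); print(x,y)
go(x,y,100,101.7); print(status.state()['grip_width'],status.state()['joint_positions'])
```

```text
455.13885946891173 -138.6393647678256
at [198.  618.5 241.4] shift [-0.9513 -1.2849  0.2849] turn [-1.100e-03 -3.000e-04 -3.272e-01] F [-0.1 -0.3  0.3] t 0.1
85.42617265470163 [-0.99780226  0.50176107 -0.42680999  1.5513644   0.22083002  1.13829234
 -0.21030209]
```

>>> {"api": "carry_out", "payload": {"steps": [{"x": -0.697, "y": -0.656, "z": 0, "ax": 0, "ay": 0, "az": -0.15}, {"x": -0.697, "y": -0.656, "z": 0, "ax": 0, "ay": 0, "az": -0.15}, {"x": -0.697, "y": -0.656, "z": 0, "ax": 0, "ay": 0, "az": -0.15}, {"x": -0.697, "y": -0.656, "z": 0, "ax": 0, "ay": 0, "az": -0.15}, {"x": -0.697, "y": -0.656, "z": 0, "ax": 0, "ay": 0, "az": -0.15}, {"x": -0.697, "y": -0.656, "z": 0, "ax": 0, "ay": 0, "az": -0.15}, {"x": -0.697, "y": -0.656, "z": 0, "ax": 0, "ay": 0, "az": -0.15}, {"x": -0.697, "y": -0.656, "z": 0, "ax": 0, "ay": 0, "az": -0.15}, {"x": -0.697, "y": -0.656, "z": 0, "ax": 0, "ay": 0, "az": -0.15}, {"x": -0.697, "y": -0.656, "z": 0, "ax": 0, "ay": 0, "az": -0.15}], "jaw": 0.7}}

```text
time: 1.1
eef_pos: [431.5, 195.9, 242.1]
orientation: [0.0, 0.039, 0.999, -0.001]
contact_force: [-0.6, 0.9, 0.4]
grip_width: 25.7
gripper_force: 0.0
```

Run:
```python
from h import *
go(455.1,-138.6,60,101.7)
```

```text
at [431.5 195.9 242.1] shift [-0.0996 -0.6627  0.3652] turn [-0.001   0.     -0.1802] F [-0.6  0.9  0.4] t 1.1
```

>>> {"api": "carry_out", "payload": {"steps": [{"x": -0.1, "y": -0.66, "z": 0, "ax": 0, "ay": 0, "az": -0.18}, {"x": -0.1, "y": -0.66, "z": 0, "ax": 0, "ay": 0, "az": -0.18}, {"x": -0.1, "y": -0.66, "z": 0, "ax": 0, "ay": 0, "az": -0.18}, {"x": -0.1, "y": -0.66, "z": 0, "ax": 0, "ay": 0, "az": -0.18}, {"x": -0.1, "y": -0.663, "z": 0.2, "ax": 0, "ay": 0, "az": -0.18}, {"x": -0.1, "y": -0.663, "z": 0.36, "ax": 0, "ay": 0, "az": -0.18}, {"x": -0.1, "y": -0.663, "z": 0.36, "ax": 0, "ay": 0, "az": -0.18}, {"x": -0.1, "y": -0.663, "z": 0.36, "ax": 0, "ay": 0, "az": -0.18}, {"x": -0.1, "y": -0.663, "z": 0.36, "ax": 0, "ay": 0, "az": -0.18}, {"x": -0.1, "y": -0.663, "z": 0.36, "ax": 0, "ay": 0, "az": -0.18}]}}

```text
time: 2.1
eef_pos: [451.3, -136.5, 58.0]
orientation: [-0.004, -0.102, 0.995, 0.001]
contact_force: [-0.8, -0.0, 0.1]
grip_width: 25.3
gripper_force: 0.0
```

Run:
```python
from h import *
go(455.1,-138.6,21,101.7)
p,d=cams.snapshot('top'); cv2.imwrite('pics/t1.png',cv2.resize(p[130:270,300:480,::-1],None,fx=4,fy=4))
```

```text
at [ 451.3 -136.5   58. ] shift [-0.0072 -0.0057  0.074 ] turn [ 0.0015 -0.0053 -0.0005] F [-0.8 -0.   0.1] t 2.1
```

View pics/t1.png

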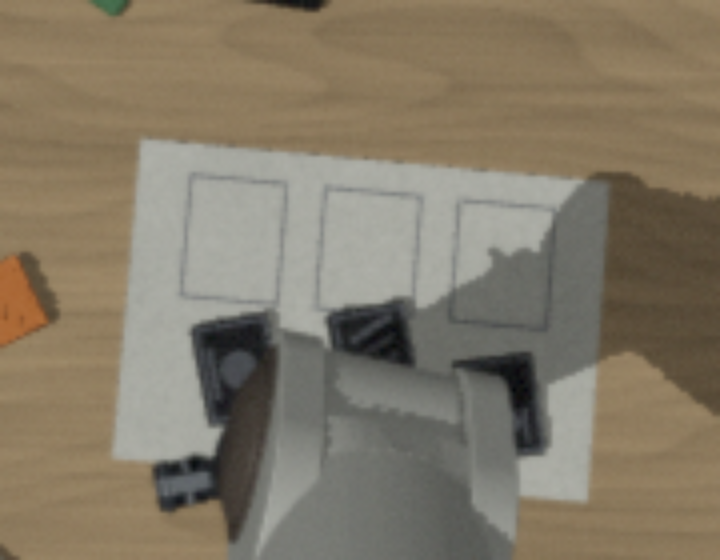

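>>> {"api": "carry_out", "payload": {"steps": [{"x": -0.007, "y": -0.006, "z": 0.03, "ax": 0, "ay": -0.005, "az": 0}, {"x": -0.007, "y": -0.006, "z": 0.074, "ax": 0, "ay": -0.005, "az": 0}, {"x": -0.007, "y": -0.006, "z": 0.074, "ax": 0, "ay": -0.005, "az": 0}, {"x": -0.007, "y": -0.006, "z": 0.074, "ax": 0, "ay": -0.005, "az": 0}]}}

```text
time: 2.55
eef_pos: [459.9, -135.0, 26.3]
orientation: [0.004, -0.105, 0.994, 0.001]
contact_force: [-0.4, -0.0, 0.5]
grip_width: 25.6
gripper_force: 0.0
```

```bash
cat >> h.py <<'E'
def path(p0,a0,p1,a1,n=9,z=21):
    for k in np.linspace(0,1,n+1):
        q=np.array(p0)*(1-k)+np.array(p1)*k; go(*q,z,a0*(1-k)+a1*k)
def endpose(oc,off): 
    e=np.array([np.cos(CY),np.sin(CY)]); return cardxy(40,oc)-off*e
E
python3 - <<'E'
from h import *
print(endpose(80,47))
path((463.9,-136.8),101.7,endpose(80,47),85.8)
E
```

```text
[ 534.07785443 -123.30217444]
at [ 459.9 -135.    26.3] shift [-0.007  -0.0051  0.0107] turn [0.0002 0.0054 0.0038] F [-0.4 -0.   0.5] t 2.55
at [ 459.9 -135.    26.3] shift [-0.0229 -0.0055  0.0108] turn [0.0003 0.0054 0.0234] F [-0.4 -0.   0.5] t 2.55
at [ 459.9 -135.    26.3] shift [-0.0387 -0.0058  0.0109] turn [0.0003 0.0054 0.043 ] F [-0.4 -0.   0.5] t 2.55
at [ 459.9 -135.    26.3] shift [-0.0546 -0.0061  0.0111] turn [0.0004 0.0054 0.0626] F [-0.4 -0.   0.5] t 2.55
at [ 459.9 -135.    26.3] shift [-0.0705 -0.0064  0.0112] turn [0.0005 0.0054 0.0823] F [-0.4 -0.   0.5] t 2.55
at [ 459.9 -135.    26.3] shift [-0.0864 -0.0067  0.0113] turn [0.0006 0.0053 0.1019] F [-0.4 -0.   0.5] t 2.55
at [ 459.9 -135.    26.3] shift [-0.1022 -0.0071  0.0115] turn [0.0007 0.0053 0.1215] F [-0.4 -0.   0.5] t 2.55
at [ 459.9 -135.    26.3] shift [-0.1181 -0.0074  0.0116] turn [0.0008 0.0053 0.1412] F [-0.4 -0.   0.5] t 2.55
at [ 459.9 -135.    26.3] shift [-0.134  -0.0077  0.0117] turn [0.0008 0.0053 0.1608] F [-0.4 -0.   0.5] t 2.55
at [ 459.9 -135.    26.3] shift [-0.1499 -0.008   0.0119] turn [0.0009 0.0053 0.1804] F [-0.4 -0.   0.5] t 2.55
```

>>> {"api": "carry_out", "payload": {"steps": [{"x": 0, "y": 0, "z": 0, "ax": 0, "ay": 0, "az": 0}, {"x": 0, "y": 0, "z": 0, "ax": 0, "ay": 0, "az": 0}]}}

```text
time: 2.75
eef_pos: [460.4, -135.9, 26.6]
orientation: [0.005, -0.104, 0.995, 0.0]
contact_force: [-1.0, 0.3, -0.1]
grip_width: 25.9
gripper_force: 0.0
```

Run:
```python
from h import *
path((463.9,-136.8),101.7,endpose(80,47),85.8)
```

```text
at [ 460.4 -135.9   26.6] shift [-0.0063 -0.0031  0.0112] turn [-0.0005  0.0063  0.0031] F [-1.   0.3 -0.1] t 2.75
at [ 460.4 -135.9   26.6] shift [-0.0222 -0.0034  0.0114] turn [-0.0005  0.0063  0.0228] F [-1.   0.3 -0.1] t 2.75
at [ 460.4 -135.9   26.6] shift [-0.0381 -0.0037  0.0115] turn [-0.0004  0.0063  0.0424] F [-1.   0.3 -0.1] t 2.75
at [ 460.4 -135.9   26.6] shift [-0.0539 -0.004   0.0117] turn [-0.0003  0.0063  0.062 ] F [-1.   0.3 -0.1] t 2.75
at [ 460.4 -135.9   26.6] shift [-0.0698 -0.0043  0.0119] turn [-0.0002  0.0063  0.0817] F [-1.   0.3 -0.1] t 2.75
at [ 460.4 -135.9   26.6] shift [-0.0857 -0.0046  0.012 ] turn [-1.000e-04  6.300e-03  1.013e-01] F [-1.   0.3 -0.1] t 2.75
at [ 460.4 -135.9   26.6] shift [-0.1016 -0.005   0.0122] turn [0.     0.0063 0.1209] F [-1.   0.3 -0.1] t 2.75
at [ 460.4 -135.9   26.6] shift [-0.1175 -0.0053  0.0123] turn [1.000e-04 6.300e-03 1.406e-01] F [-1.   0.3 -0.1] t 2.75
at [ 460.4 -135.9   26.6] shift [-0.1333 -0.0056  0.0125] turn [0.0002 0.0063 0.1602] F [-1.   0.3 -0.1] t 2.75
at [ 460.4 -135.9   26.6] shift [-0.1492 -0.0059  0.0126] turn [0.0003 0.0063 0.1798] F [-1.   0.3 -0.1] t 2.75
```

>>> {"api": "carry_out", "payload": {"steps": [{"x": -0.006, "y": -0.003, "z": 0.011, "ax": 0, "ay": 0.006, "az": 0.003}, {"x": -0.022, "y": -0.0033, "z": 0.011, "ax": 0, "ay": 0.006, "az": 0.023}, {"x": -0.038, "y": -0.0036, "z": 0.0115, "ax": 0, "ay": 0.006, "az": 0.042}, {"x": -0.054, "y": -0.004, "z": 0.0115, "ax": 0, "ay": 0.006, "az": 0.062}, {"x": -0.07, "y": -0.0043, "z": 0.012, "ax": 0, "ay": 0.006, "az": 0.082}, {"x": -0.086, "y": -0.0046, "z": 0.012, "ax": 0, "ay": 0.006, "az": 0.101}, {"x": -0.102, "y": -0.005, "z": 0.012, "ax": 0, "ay": 0.006, "az": 0.121}, {"x": -0.118, "y": -0.0053, "z": 0.012, "ax": 0, "ay": 0.006, "az": 0.141}, {"x": -0.133, "y": -0.0056, "z": 0.0125, "ax": 0, "ay": 0.006, "az": 0.16}, {"x": -0.149, "y": -0.0059, "z": 0.0125, "ax": 0, "ay": 0.006, "az": 0.18}]}}

```text
time: 3.75
eef_pos: [533.4, -123.4, 19.6]
orientation: [-0.001, 0.038, 0.999, 0.0]
contact_force: [0.4, -0.5, -0.3]
grip_width: 25.4
gripper_force: 0.2
```

>>> {"api": "carry_out", "payload": {"steps": [{"x": 0, "y": 0, "z": 0, "ax": 0, "ay": 0, "az": 0}, {"x": 0, "y": 0, "z": 0, "ax": 0, "ay": 0, "az": 0}]}}

```text
time: 3.95
eef_pos: [533.1, -123.5, 19.6]
orientation: [-0.001, 0.037, 0.999, 0.0]
contact_force: [0.4, -0.5, -0.8]
grip_width: 25.7
gripper_force: 0.0
```

Run:
```python
from h import *
go(*endpose(80,41),21,85.8); c=cam('top')
p,d=cams.snapshot('top'); cv2.imwrite('pics/t2.png',cv2.resize(p[130:270,300:480,::-1],None,fx=4,fy=4))
K,R,t=c
# far edge of plaque C
m=(p.max(-1)<75); m[:165]=0;m[240:]=0;m[:,:335]=0;m[:,380:]=0
b=np.argwhere(m)[:,::-1]; w=ray('top',b,18,c); w=(w[:,:2]-CARD)@np.array([[np.cos(CY),-np.sin(CY)],[np.sin(CY),np.cos(CY)]])
for yy in np.arange(54,110,6):
    s=w[abs(w[:,1]-yy)<3]; print(yy,len(s),s[:,0].max().round(1) if len(s) else '',s[:,0].min().round(1) if len(s) else '')
```

```text
at [ 533.1 -123.5   19.6] shift [-0.014   0.0005 -0.0029] turn [ 0.0005 -0.0011 -0.0003] F [ 0.4 -0.5 -0.8] t 3.95
54 0  
60 0  
66 0  
72 0  
78 0  
84 7 86.5 67.5
90 36 83.9 41.0
96 57 73.9 -9.1
102 82 63.8 -16.5
108 44 44.4 -14.9
```

View pics/t2.png

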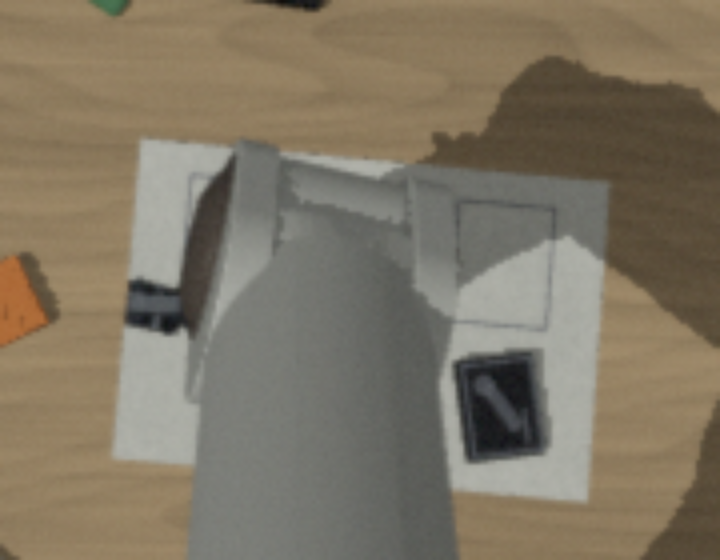

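The arm hides the result. I'll back off, move on to the rightmost plaque, and measure from there.

Run:
```python
from h import *
go(500,-125,20,85.8);go(436,-287,60,97);go(436,-287,21,97)
```

```text
at [ 532.7 -123.5   19.5] shift [ 0.065  -0.0078 -0.0008] turn [ 0.0005 -0.0013 -0.0004] F [-0.7 -0.5 -1. ] t 4.0
at [ 532.7 -123.5   19.5] shift [ 0.1689 -0.3403 -0.0808] turn [ 0.0006 -0.0013 -0.1248] F [-0.7 -0.5 -1. ] t 4.0
at [ 532.7 -123.5   19.5] shift [ 0.1688 -0.3403 -0.0028] turn [ 0.0006 -0.0013 -0.1248] F [-0.7 -0.5 -1. ] t 4.0
```

>>> {"api": "carry_out", "payload": {"steps": [{"x": 0.04, "y": 0, "z": 0, "ax": 0, "ay": -0.001, "az": 0}, {"x": 0.065, "y": 0, "z": -0.08, "ax": 0, "ay": -0.001, "az": 0}, {"x": 0.1, "y": -0.08, "z": -0.1, "ax": 0, "ay": -0.001, "az": -0.05}, {"x": 0.169, "y": -0.34, "z": -0.1, "ax": 0, "ay": -0.001, "az": -0.125}, {"x": 0.169, "y": -0.34, "z": -0.1, "ax": 0, "ay": -0.001, "az": -0.125}, {"x": 0.169, "y": -0.34, "z": -0.081, "ax": 0, "ay": -0.001, "az": -0.125}, {"x": 0.169, "y": -0.34, "z": -0.04, "ax": 0, "ay": -0.001, "az": -0.125}, {"x": 0.169, "y": -0.34, "z": -0.003, "ax": 0, "ay": -0.001, "az": -0.125}, {"x": 0.169, "y": -0.34, "z": -0.003, "ax": 0, "ay": -0.001, "az": -0.125}, {"x": 0.169, "y": -0.34, "z": -0.003, "ax": 0, "ay": -0.001, "az": -0.125}]}}

```text
time: 5.0
eef_pos: [435.6, -286.5, 21.1]
orientation: [-0.001, -0.061, 0.998, 0.001]
contact_force: [1.3, 0.2, 0.6]
grip_width: 26.0
gripper_force: 0.0
```

```bash
cat >> h.py <<'E'
def check(fn):
    c=cam('top'); p,d=cams.snapshot('top'); np.savez(fn+'.npz',p=p,d=d); cv2.imwrite(fn+'.png',cv2.resize(p[130:270,300:480,::-1],None,fx=4,fy=4))
    M=np.array([[np.cos(CY),-np.sin(CY)],[np.sin(CY),np.cos(CY)]])
    for th in (70,85):
        for q in plaques(p.astype(int),c,th):
            if q[2]<70: print(th,q,'card frame',((q[:2]-CARD)@M).round(1),'yaw',round(q[4]-np.rad2deg(CY),1))
E
python3 - <<'E'
from h import *
check('pics/t3')
path((443.7,-286.0),97,endpose(-80,42),85.8)
E
```

```text
70 [ 512.9 -206.9   58.4   43.1   11.3] card frame [-22.   -4.9] yaw 15.5
70 [ 574.2 -125.5   59.2   41.6   -4.6] card frame [33.2 80.7] yaw -0.4
85 [ 512.8 -209.    59.3   48.2   10.6] card frame [-21.9  -7. ] yaw 14.8
85 [ 573.7 -128.1   60.2   48.9   -5. ] card frame [32.9 78.1] yaw -0.8
at [ 436.3 -286.7   21.7] shift [-0.0149 -0.0004  0.0013] turn [0.0006 0.0002 0.0003] F [ 1.  -0.   0.5] t 5.05
at [ 436.3 -286.7   21.7] shift [-0.0334 -0.0021  0.0013] turn [0.0006 0.0002 0.0141] F [ 1.  -0.   0.5] t 5.05
at [ 436.3 -286.7   21.7] shift [-0.0519 -0.0037  0.0013] turn [0.0006 0.0002 0.0279] F [ 1.  -0.   0.5] t 5.05
at [ 436.3 -286.7   21.7] shift [-0.0704 -0.0054  0.0013] turn [0.0006 0.0002 0.0417] F [ 1.  -0.   0.5] t 5.05
at [ 436.3 -286.7   21.7] shift [-0.0889 -0.007   0.0013] turn [0.0006 0.0002 0.0556] F [ 1.  -0.   0.5] t 5.05
at [ 436.3 -286.7   21.7] shift [-0.1075 -0.0087  0.0013] turn [0.0006 0.0002 0.0694] F [ 1.  -0.   0.5] t 5.05
at [ 436.3 -286.7   21.7] shift [-0.126  -0.0104  0.0013] turn [0.0006 0.0001 0.0832] F [ 1.  -0.   0.5] t 5.05
at [ 436.3 -286.7   21.7] shift [-0.1445 -0.012   0.0014] turn [0.0006 0.0001 0.0971] F [ 1.  -0.   0.5] t 5.05
at [ 436.3 -286.7   21.7] shift [-0.163  -0.0137  0.0014] turn [6.000e-04 1.000e-04 1.109e-01] F [ 1.  -0.   0.5] t 5.05
at [ 436.3 -286.7   21.7] shift [-0.1816 -0.0154  0.0014] turn [6.000e-04 1.000e-04 1.247e-01] F [ 1.  -0.   0.5] t 5.05
```

>>> {"api": "carry_out", "payload": {"steps": [{"x": -0.015, "y": 0, "z": 0.001, "ax": 0, "ay": 0, "az": 0}, {"x": -0.033, "y": -0.002, "z": 0.001, "ax": 0, "ay": 0, "az": 0.014}, {"x": -0.052, "y": -0.0037, "z": 0.001, "ax": 0, "ay": 0, "az": 0.028}, {"x": -0.07, "y": -0.0054, "z": 0.001, "ax": 0, "ay": 0, "az": 0.042}, {"x": -0.089, "y": -0.007, "z": 0.001, "ax": 0, "ay": 0, "az": 0.056}, {"x": -0.107, "y": -0.0087, "z": 0.001, "ax": 0, "ay": 0, "az": 0.069}, {"x": -0.126, "y": -0.0104, "z": 0.001, "ax": 0, "ay": 0, "az": 0.083}, {"x": -0.145, "y": -0.012, "z": 0.001, "ax": 0, "ay": 0, "az": 0.1}, {"x": -0.163, "y": -0.0137, "z": 0.001, "ax": 0, "ay": 0, "az": 0.113}, {"x": -0.178, "y": -0.0152, "z": 0.001, "ax": 0, "ay": 0, "az": 0.127}]}}

```text
time: 6.05
eef_pos: [526.3, -283.3, 20.5]
orientation: [0.0, 0.039, 0.999, 0.001]
contact_force: [-1.2, 0.4, 0.3]
grip_width: 26.1
gripper_force: 0.4
```

>>> {"api": "carry_out", "payload": {"steps": [{"x": -0.004, "y": 0, "z": 0, "ax": 0, "ay": 0, "az": 0}, {"x": -0.004, "y": 0, "z": 0, "ax": 0, "ay": 0, "az": 0}, {"x": -0.004, "y": 0, "z": 0, "ax": 0, "ay": 0, "az": 0}]}}

```text
time: 6.35
eef_pos: [527.0, -283.7, 20.5]
orientation: [-0.0, 0.039, 0.999, 0.001]
contact_force: [-1.0, 0.5, 0.4]
grip_width: 25.7
gripper_force: 0.0
```

Run:
```python
from h import *
go(*endpose(-80,41),21,85.8); 
a=np.deg2rad(11);go(513-50*np.cos(a),-207.7-50*np.sin(a),21,101)
```

```text
at [ 527.  -283.7   20.5] shift [-0.0026  0.001  -0.001 ] turn [ 0.0006 -0.0003 -0.0026] F [-1.   0.5  0.4] t 6.35
at [ 527.  -283.7   20.5] shift [ 0.1361  0.1228 -0.0008] turn [ 0.0007 -0.0003 -0.1715] F [-1.   0.5  0.4] t 6.35
```

Next, the middle plaque: retreat, raise, and move behind it.

>>> {"api": "carry_out", "payload": {"steps": [{"x": 0.03, "y": 0, "z": 0, "ax": 0, "ay": 0, "az": 0}, {"x": 0.08, "y": 0, "z": -0.05, "ax": 0, "ay": 0, "az": 0}, {"x": 0.136, "y": 0.04, "z": -0.08, "ax": 0, "ay": 0, "az": -0.08}, {"x": 0.136, "y": 0.123, "z": -0.08, "ax": 0, "ay": 0, "az": -0.171}, {"x": 0.136, "y": 0.123, "z": -0.05, "ax": 0, "ay": 0, "az": -0.171}, {"x": 0.136, "y": 0.123, "z": -0.001, "ax": 0, "ay": 0, "az": -0.171}, {"x": 0.136, "y": 0.123, "z": -0.001, "ax": 0, "ay": 0, "az": -0.171}, {"x": 0.136, "y": 0.123, "z": -0.001, "ax": 0, "ay": 0, "az": -0.171}]}}

```text
time: 7.15
eef_pos: [463.5, -217.2, 21.1]
orientation: [-0.001, -0.095, 0.995, 0.001]
contact_force: [0.2, 0.5, 0.5]
grip_width: 25.5
gripper_force: 0.0
```

Run:
```python
from h import *
check('pics/t4')
a=np.deg2rad(11);path((513-42*np.cos(a),-207.7-42*np.sin(a)),101,endpose(0,41),85.8)
```

```text
70 [ 574.1 -125.5   59.4   41.4   -4. ] card frame [33.1 80.7] yaw 0.2
85 [ 573.7 -126.7   60.2   45.5   -5.3] card frame [32.8 79.5] yaw -1.1
at [ 464.2 -217.5   21.7] shift [-0.0155  0.0007  0.0013] turn [ 0.0006  0.     -0.0009] F [ 0.8 -1.2  0. ] t 7.2
at [ 464.2 -217.5   21.7] shift [-0.0296  0.0007  0.0013] turn [0.0006 0.     0.0179] F [ 0.8 -1.2  0. ] t 7.2
at [ 464.2 -217.5   21.7] shift [-0.0437  0.0008  0.0013] turn [ 0.0006 -0.      0.0367] F [ 0.8 -1.2  0. ] t 7.2
at [ 464.2 -217.5   21.7] shift [-0.0579  0.0008  0.0013] turn [ 0.0006 -0.      0.0554] F [ 0.8 -1.2  0. ] t 7.2
at [ 464.2 -217.5   21.7] shift [-0.072   0.0008  0.0013] turn [ 0.0006 -0.      0.0742] F [ 0.8 -1.2  0. ] t 7.2
at [ 464.2 -217.5   21.7] shift [-0.0861  0.0009  0.0013] turn [ 0.0006 -0.      0.093 ] F [ 0.8 -1.2  0. ] t 7.2
at [ 464.2 -217.5   21.7] shift [-0.1003  0.0009  0.0013] turn [ 0.0005 -0.      0.1117] F [ 0.8 -1.2  0. ] t 7.2
at [ 464.2 -217.5   21.7] shift [-0.1144  0.0009  0.0013] turn [ 0.0005 -0.      0.1305] F [ 0.8 -1.2  0. ] t 7.2
at [ 464.2 -217.5   21.7] shift [-0.1285  0.001   0.0013] turn [ 5.000e-04 -1.000e-04  1.493e-01] F [ 0.8 -1.2  0. ] t 7.2
at [ 464.2 -217.5   21.7] shift [-0.1427  0.001   0.0013] turn [ 5.00e-04 -1.00e-04  1.68e-01] F [ 0.8 -1.2  0. ] t 7.2
```

>>> {"api": "carry_out", "payload": {"steps": [{"x": -0.0155, "y": 0.0007, "z": 0.001, "ax": 0, "ay": 0, "az": -0.001}, {"x": -0.03, "y": 0.0007, "z": 0.001, "ax": 0, "ay": 0, "az": 0.018}, {"x": -0.044, "y": 0.0008, "z": 0.001, "ax": 0, "ay": 0, "az": 0.037}, {"x": -0.058, "y": 0.0008, "z": 0.001, "ax": 0, "ay": 0, "az": 0.055}, {"x": -0.072, "y": 0.0008, "z": 0.001, "ax": 0, "ay": 0, "az": 0.074}, {"x": -0.086, "y": 0.0009, "z": 0.001, "ax": 0, "ay": 0, "az": 0.093}, {"x": -0.1, "y": 0.0009, "z": 0.001, "ax": 0, "ay": 0, "az": 0.112}, {"x": -0.114, "y": 0.0009, "z": 0.001, "ax": 0, "ay": 0, "az": 0.13}, {"x": -0.1285, "y": 0.001, "z": 0.001, "ax": 0, "ay": 0, "az": 0.15}, {"x": -0.14, "y": 0.001, "z": 0.001, "ax": 0, "ay": 0, "az": 0.168}]}}

```text
time: 8.2
eef_pos: [533.7, -203.0, 20.6]
orientation: [0.0, 0.037, 0.999, 0.001]
contact_force: [-0.9, -0.3, 0.9]
grip_width: 25.5
gripper_force: 0.4
```

>>> {"api": "carry_out", "payload": {"steps": [{"x": -0.002, "y": 0, "z": 0, "ax": 0, "ay": 0, "az": 0}, {"x": -0.002, "y": 0, "z": 0, "ax": 0, "ay": 0, "az": 0}, {"x": -0.002, "y": 0, "z": 0, "ax": 0, "ay": 0, "az": 0}]}}

```text
time: 8.5
eef_pos: [533.7, -203.5, 20.6]
orientation: [-0.0, 0.036, 0.999, 0.001]
contact_force: [0.1, 1.0, -0.2]
grip_width: 25.3
gripper_force: 0.0
```

Run:
```python
from h import *
go(*endpose(0,41),21,85.8); go(*endpose(80,56),21,85.8)
```

```text
at [ 533.7 -203.5   20.6] shift [-0.0011 -0.0001 -0.0008] turn [ 0.0006 -0.0003  0.0005] F [ 0.1  1.  -0.2] t 8.5
at [ 533.7 -203.5   20.6] shift [ 0.0288  0.16   -0.0006] turn [ 0.0006 -0.0003  0.0005] F [ 0.1  1.  -0.2] t 8.5
```

>>> {"api": "carry_out", "payload": {"steps": [{"x": 0.04, "y": 0, "z": 0, "ax": 0, "ay": 0, "az": 0}, {"x": 0.09, "y": 0, "z": -0.05, "ax": 0, "ay": 0, "az": 0}, {"x": 0.12, "y": 0.08, "z": -0.1, "ax": 0, "ay": 0, "az": 0}, {"x": 0.12, "y": 0.34, "z": -0.12, "ax": 0, "ay": 0, "az": 0}, {"x": 0.12, "y": 0.36, "z": -0.12, "ax": 0, "ay": 0, "az": 0}, {"x": 0.12, "y": 0.36, "z": -0.12, "ax": 0, "ay": 0, "az": 0}, {"x": 0.12, "y": 0.36, "z": -0.12, "ax": 0, "ay": 0, "az": 0}, {"x": 0.12, "y": 0.36, "z": -0.12, "ax": 0, "ay": 0, "az": 0}]}}

```text
time: 9.3
eef_pos: [487.1, -18.6, 81.1]
orientation: [0.0, 0.035, 0.999, 0.001]
contact_force: [0.5, -0.8, 0.1]
grip_width: 26.1
gripper_force: 0.0
```

Run:
```python
from h import *
check('pics/t5'); go(*endpose(80,56),21,85.8);go(*endpose(80,41),21,85.8)
```

```text
70 [ 566.9 -287.1   60.4   47.8   -4.5] card frame [ 37.7 -81. ] yaw -0.3
70 [ 573.2 -205.8   60.5   46.7   -4.1] card frame [38.1  0.6] yaw 0.1
at [486.9 -20.2  80.9] shift [-0.091  -0.1989  0.1198] turn [ 0.0003 -0.0001  0.0005] F [-0.3 -1.1  0.5] t 9.35
at [486.9 -20.2  80.9] shift [-0.121  -0.199   0.1198] turn [ 0.0003 -0.0001  0.0005] F [-0.3 -1.1  0.5] t 9.35
```

View pics/t5.png

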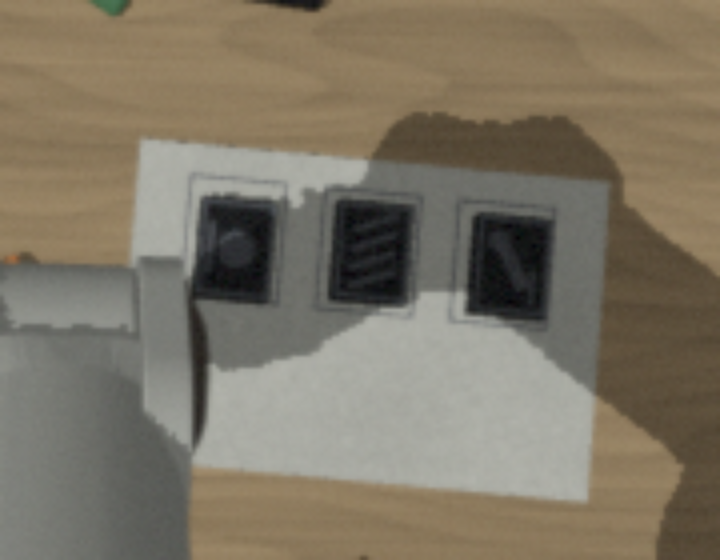

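>>> {"api": "carry_out", "payload": {"steps": [{"x": 0, "y": -0.1, "z": 0, "ax": 0, "ay": 0, "az": 0}, {"x": -0.06, "y": -0.199, "z": 0, "ax": 0, "ay": 0, "az": 0}, {"x": -0.091, "y": -0.199, "z": 0.08, "ax": 0, "ay": 0, "az": 0}, {"x": -0.091, "y": -0.199, "z": 0.12, "ax": 0, "ay": 0, "az": 0}, {"x": -0.091, "y": -0.199, "z": 0.12, "ax": 0, "ay": 0, "az": 0}, {"x": -0.1, "y": -0.199, "z": 0.12, "ax": 0, "ay": 0, "az": 0}, {"x": -0.11, "y": -0.199, "z": 0.12, "ax": 0, "ay": 0, "az": 0}, {"x": -0.118, "y": -0.199, "z": 0.12, "ax": 0, "ay": 0, "az": 0}, {"x": -0.122, "y": -0.199, "z": 0.12, "ax": 0, "ay": 0, "az": 0}, {"x": -0.122, "y": -0.199, "z": 0.12, "ax": 0, "ay": 0, "az": 0}]}}

```text
time: 10.35
eef_pos: [541.7, -122.9, 21.6]
orientation: [0.001, 0.036, 0.999, 0.0]
contact_force: [-0.1, -0.1, 0.5]
grip_width: 25.5
gripper_force: 0.0
```

>>> {"api": "carry_out", "payload": {"steps": [{"x": 0, "y": 0, "z": 0, "ax": 0, "ay": 0, "az": 0}, {"x": 0, "y": 0, "z": 0, "ax": 0, "ay": 0, "az": 0}]}}

```text
time: 10.55
eef_pos: [540.7, -122.9, 20.9]
orientation: [-0.0, 0.036, 0.999, 0.001]
contact_force: [0.6, -0.4, -0.4]
grip_width: 25.6
gripper_force: 0.0
```

Run:
```python
from h import *
go(*endpose(80,40),21,85.8);go(*endpose(0,50),21,85.8);go(*endpose(0,39.5),21,85.8)
```

```text
at [ 540.7 -122.9   20.9] shift [-0.0008 -0.0017 -0.0001] turn [ 0.0007 -0.0001  0.0006] F [ 0.6 -0.4 -0.4] t 10.55
at [ 540.7 -122.9   20.9] shift [ 0.0194 -0.1617 -0.0003] turn [ 0.0007 -0.0001  0.0006] F [ 0.6 -0.4 -0.4] t 10.55
at [ 540.7 -122.9   20.9] shift [-0.0016 -0.1617 -0.0003] turn [ 0.0007 -0.0001  0.0006] F [ 0.6 -0.4 -0.4] t 10.55
```

>>> {"api": "carry_out", "payload": {"steps": [{"x": 0.03, "y": 0, "z": 0, "ax": 0, "ay": 0, "az": 0}, {"x": 0.03, "y": -0.08, "z": 0, "ax": 0, "ay": 0, "az": 0}, {"x": 0.03, "y": -0.1617, "z": 0, "ax": 0, "ay": 0, "az": 0}, {"x": 0.03, "y": -0.1617, "z": 0, "ax": 0, "ay": 0, "az": 0}, {"x": 0.02, "y": -0.1617, "z": 0, "ax": 0, "ay": 0, "az": 0}, {"x": 0.01, "y": -0.1617, "z": 0, "ax": 0, "ay": 0, "az": 0}, {"x": 0.003, "y": -0.1617, "z": 0, "ax": 0, "ay": 0, "az": 0}, {"x": -0.001, "y": -0.1617, "z": 0, "ax": 0, "ay": 0, "az": 0}, {"x": -0.0015, "y": -0.1617, "z": 0, "ax": 0, "ay": 0, "az": 0}, {"x": -0.0015, "y": -0.1617, "z": 0, "ax": 0, "ay": 0, "az": 0}]}}

```text
time: 11.55
eef_pos: [535.8, -203.3, 20.6]
orientation: [-0.0, 0.036, 0.999, 0.001]
contact_force: [-0.4, -0.3, -0.1]
grip_width: 25.6
gripper_force: 0.0
```

>>> {"api": "carry_out", "payload": {"steps": [{"x": 0.03, "y": 0, "z": 0, "ax": 0, "ay": 0, "az": 0}, {"x": 0.03, "y": -0.08, "z": 0, "ax": 0, "ay": 0, "az": 0}, {"x": 0.03, "y": -0.16, "z": 0, "ax": 0, "ay": 0, "az": 0}, {"x": 0.03, "y": -0.16, "z": 0, "ax": 0, "ay": 0, "az": 0}, {"x": 0.02, "y": -0.16, "z": 0, "ax": 0, "ay": 0, "az": 0}, {"x": 0.01, "y": -0.16, "z": 0, "ax": 0, "ay": 0, "az": 0}, {"x": 0.003, "y": -0.16, "z": 0, "ax": 0, "ay": 0, "az": 0}, {"x": 0, "y": -0.16, "z": 0, "ax": 0, "ay": 0, "az": 0}, {"x": 0, "y": -0.16, "z": 0, "ax": 0, "ay": 0, "az": 0}]}}

```text
time: 12.45
eef_pos: [530.5, -282.5, 20.5]
orientation: [-0.0, 0.035, 0.999, 0.001]
contact_force: [-0.3, 0.9, 0.6]
grip_width: 26.1
gripper_force: 0.0
```

Run:
```python
from h import *
go(*endpose(-80,40),21,85.8)
# box frame
BY=np.deg2rad(3.0)
B=np.array([[np.cos(BY),-np.sin(BY)],[np.sin(BY),np.cos(BY)]])
loop=np.array([496.0,159.0]); post=np.array([491.3,267.6])
for nm,o in (('from loop',loop-B@[-122,-45]),('from post',post-B@[-121,65])): print(nm,o.round(1),'corner rear',(o+B@[80,-120]).round(1))
go(430,-150,230,85.8); go(496,159,240,93)
```

```text
at [ 530.5 -282.5   20.5] shift [ 0.0021 -0.002  -0.001 ] turn [ 0.0009 -0.0001  0.0017] F [-0.3  0.9  0.6] t 12.45
from loop [615.5 210.3] corner rear [701.6  94.7]
from post [615.5 209. ] corner rear [701.7  93.4]
at [ 530.5 -282.5   20.5] shift [ 0.2192  0.2506 -0.4186] turn [ 0.0009 -0.0001  0.0017] F [-0.3  0.9  0.6] t 12.45
at [ 530.5 -282.5   20.5] shift [ 0.1312  0.8765 -0.4377] turn [ 0.0009 -0.     -0.0783] F [-0.3  0.9  0.6] t 12.45
```

>>> {"api": "carry_out", "payload": {"steps": [{"x": 0.05, "y": 0, "z": 0, "ax": 0, "ay": 0, "az": 0}, {"x": 0.08, "y": 0, "z": -0.1, "ax": 0, "ay": 0, "az": 0}, {"x": 0.1, "y": 0, "z": -0.2, "ax": 0, "ay": 0, "az": 0}, {"x": 0.15, "y": 0.05, "z": -0.3, "ax": 0, "ay": 0, "az": 0.05}, {"x": 0.2, "y": 0.1, "z": -0.37, "ax": 0, "ay": 0, "az": 0.14}, {"x": 0.2, "y": 0.2, "z": -0.37, "ax": 0, "ay": 0, "az": 0.23}, {"x": 0.2, "y": 0.3, "z": -0.37, "ax": 0, "ay": 0, "az": 0.32}, {"x": 0.2, "y": 0.4, "z": -0.37, "ax": 0, "ay": 0, "az": 0.41}, {"x": 0.2, "y": 0.5, "z": -0.37, "ax": 0, "ay": 0, "az": 0.5}, {"x": 0.2, "y": 0.6, "z": -0.37, "ax": 0, "ay": 0, "az": 0.59}], "jaw": 0.64}}

```text
time: 13.45
eef_pos: [449.2, -20.3, 206.3]
orientation: [0.0, 0.447, 0.895, 0.001]
contact_force: [1.6, 0.1, 0.1]
grip_width: 30.8
gripper_force: 0.0
```

Run:
```python
from h import *
go(496,159.5,200,3); print(status.state()['joint_positions'].round(2))
check('pics/t6')
```

```text
at [449.2 -20.3 206.3] shift [0.2312 0.2909 0.013 ] turn [ 0.0008 -0.0005  0.377 ] F [1.6 0.1 0.1] t 13.45
[-0.05  0.16  0.03  2.08 -0.01  0.9   0.64]
70 [ 568.8 -287.3   61.2   47.8   -4.1] card frame [ 39.6 -81. ] yaw 0.1
70 [ 574.2 -206.1   60.6   46.6   -4.6] card frame [39.1  0.4] yaw -0.4
70 [ 580.6 -126.3   60.1   44.1   -4. ] card frame [39.6 80.4] yaw 0.2
85 [ 571.7 -204.3   67.4   57.3   -4.6] card frame [36.5  2. ] yaw -0.4
85 [ 577.2 -128.4   67.    50.3   -5.2] card frame [36.4 78.1] yaw -1.0
```

>>> {"api": "carry_out", "payload": {"steps": [{"x": 0.1, "y": 0.12, "z": 0, "ax": 0, "ay": 0, "az": 0.09}, {"x": 0.17, "y": 0.21, "z": 0, "ax": 0, "ay": 0, "az": 0.18}, {"x": 0.231, "y": 0.291, "z": 0.013, "ax": 0, "ay": 0, "az": 0.27}, {"x": 0.231, "y": 0.291, "z": 0.05, "ax": 0, "ay": 0, "az": 0.36}, {"x": 0.231, "y": 0.291, "z": 0.08, "ax": 0, "ay": 0, "az": 0.377}, {"x": 0.231, "y": 0.291, "z": 0.08, "ax": 0, "ay": 0, "az": 0.377}, {"x": 0.231, "y": 0.291, "z": 0.08, "ax": 0, "ay": 0, "az": 0.377}]}}

```text
time: 14.2
eef_pos: [494.8, 156.8, 165.8]
orientation: [-0.001, 0.686, 0.728, -0.001]
contact_force: [0.4, -1.3, 0.9]
grip_width: 30.9
gripper_force: 0.0
```

Run:
```python
from h import *
go(496,159.5,86,3)
p,d=cams.snapshot('wrist'); cv2.imwrite('pics/w1.png',p[:,:,::-1])
```

```text
at [494.8 156.8 165.8] shift [0.0052 0.0029 0.1596] turn [-0.0011  0.0001  0.0044] F [ 0.4 -1.3  0.9] t 14.2
```

View pics/w1.png

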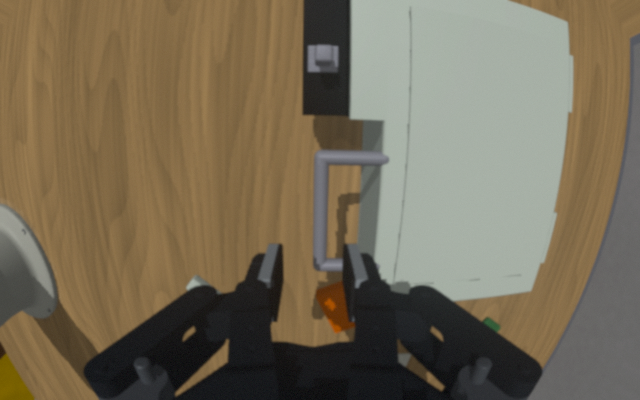

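The view shows the bar at u≈320, between the fingers at u≈270 and u≈350, with the lid edge to its right at u≈385. The post is at (323,58). The bar is centred, so I'll descend.

>>> {"api": "carry_out", "payload": {"steps": [{"x": 0.005, "y": 0.003, "z": 0.04, "ax": 0, "ay": 0, "az": 0.004}, {"x": 0.005, "y": 0.003, "z": 0.08, "ax": 0, "ay": 0, "az": 0.004}, {"x": 0.005, "y": 0.003, "z": 0.1, "ax": 0, "ay": 0, "az": 0.004}, {"x": 0.005, "y": 0.003, "z": 0.12, "ax": 0, "ay": 0, "az": 0.004}, {"x": 0.005, "y": 0.003, "z": 0.14, "ax": 0, "ay": 0, "az": 0.004}, {"x": 0.005, "y": 0.003, "z": 0.16, "ax": 0, "ay": 0, "az": 0.004}, {"x": 0.005, "y": 0.003, "z": 0.16, "ax": 0, "ay": 0, "az": 0.004}, {"x": 0.005, "y": 0.003, "z": 0.16, "ax": 0, "ay": 0, "az": 0.004}]}}

```text
time: 15.05
eef_pos: [496.8, 160.5, 85.9]
orientation: [-0.001, 0.689, 0.725, 0.0]
contact_force: [0.3, -0.2, -0.4]
grip_width: 30.7
gripper_force: 0.0
```

>>> {"api": "carry_out", "payload": {"steps": [{"x": 0, "y": 0, "z": 0, "ax": 0, "ay": 0, "az": 0}, {"x": 0, "y": 0, "z": 0, "ax": 0, "ay": 0, "az": 0}, {"x": 0, "y": 0, "z": 0, "ax": 0, "ay": 0, "az": 0}, {"x": 0, "y": 0, "z": 0, "ax": 0, "ay": 0, "az": 0}, {"x": 0, "y": 0, "z": 0, "ax": 0, "ay": 0, "az": 0}], "jaw": 1}}

```text
time: 15.55
eef_pos: [499.7, 160.9, 87.2]
orientation: [0.001, 0.689, 0.725, 0.003]
contact_force: [4.7, -0.8, -2.3]
grip_width: 8.1
gripper_force: 58.4
```

>>> {"api": "carry_out", "payload": {"steps": [{"x": 0, "y": 0.006, "z": -0.006, "ax": 0, "ay": 0, "az": 0}, {"x": 0, "y": 0.006, "z": -0.012, "ax": 0, "ay": 0, "az": 0}, {"x": 0, "y": 0.006, "z": -0.016, "ax": 0, "ay": 0, "az": 0}, {"x": 0, "y": 0.006, "z": -0.016, "ax": 0, "ay": 0, "az": 0}]}}

```text
time: 15.95
eef_pos: [500.0, 160.8, 94.4]
orientation: [-0.0, 0.689, 0.725, 0.001]
contact_force: [1.2, 1.1, -3.0]
grip_width: 8.0
gripper_force: 58.6
```

>>> {"api": "carry_out", "payload": {"steps": [{"x": 0, "y": 0, "z": -0.008, "ax": 0, "ay": 0, "az": 0}, {"x": 0, "y": 0.001, "z": -0.016, "ax": 0, "ay": 0, "az": 0}, {"x": 0, "y": 0.001, "z": -0.016, "ax": 0, "ay": 0, "az": 0}]}}

```text
time: 16.25
eef_pos: [500.6, 160.9, 102.7]
orientation: [-0.0, 0.689, 0.725, 0.001]
contact_force: [2.3, 1.0, -1.6]
grip_width: 7.8
gripper_force: 58.7
```

>>> {"api": "carry_out", "payload": {"steps": [{"x": 0, "y": 0.002, "z": -0.02, "ax": 0, "ay": 0, "az": 0}, {"x": 0, "y": 0.006, "z": -0.041, "ax": 0, "ay": 0, "az": 0}, {"x": 0, "y": 0.011, "z": -0.061, "ax": 0, "ay": 0, "az": 0}, {"x": 0, "y": 0.016, "z": -0.08, "ax": 0, "ay": 0, "az": 0}, {"x": 0, "y": 0.023, "z": -0.1, "ax": 0, "ay": 0, "az": 0}, {"x": 0, "y": 0.03, "z": -0.118, "ax": 0, "ay": 0, "az": 0}, {"x": 0, "y": 0.039, "z": -0.137, "ax": 0, "ay": 0, "az": 0}, {"x": 0, "y": 0.048, "z": -0.155, "ax": 0, "ay": 0, "az": 0}, {"x": 0, "y": 0.048, "z": -0.155, "ax": 0, "ay": 0, "az": 0}]}}

```text
time: 17.15
eef_pos: [524.9, 162.1, 180.7]
orientation: [-0.0, 0.689, 0.725, 0.001]
contact_force: [2.6, 2.8, -4.3]
grip_width: 7.9
gripper_force: 58.9
```

>>> {"api": "carry_out", "payload": {"steps": [{"x": 0, "y": 0.01, "z": -0.018, "ax": 0, "ay": 0, "az": 0}, {"x": 0, "y": 0.021, "z": -0.035, "ax": 0, "ay": 0, "az": 0}, {"x": 0, "y": 0.033, "z": -0.051, "ax": 0, "ay": 0, "az": 0}, {"x": 0, "y": 0.046, "z": -0.067, "ax": 0, "ay": 0, "az": 0}, {"x": 0, "y": 0.059, "z": -0.082, "ax": 0, "ay": 0, "az": 0}, {"x": 0, "y": 0.073, "z": -0.096, "ax": 0, "ay": 0, "az": 0}, {"x": 0, "y": 0.088, "z": -0.11, "ax": 0, "ay": 0, "az": 0}, {"x": 0, "y": 0.103, "z": -0.123, "ax": 0, "ay": 0, "az": 0}, {"x": 0, "y": 0.12, "z": -0.135, "ax": 0, "ay": 0, "az": 0}, {"x": 0, "y": 0.136, "z": -0.146, "ax": 0, "ay": 0, "az": 0}]}}

```text
time: 18.15
eef_pos: [592.5, 165.4, 253.1]
orientation: [-0.001, 0.689, 0.725, 0.0]
contact_force: [-0.2, 3.2, -2.8]
grip_width: 8.0
gripper_force: 59.2
```

>>> {"api": "carry_out", "payload": {"steps": [{"x": 0, "y": 0, "z": 0, "ax": 0, "ay": 0, "az": 0}, {"x": 0, "y": 0, "z": 0, "ax": 0, "ay": 0, "az": 0}, {"x": 0, "y": 0, "z": 0, "ax": 0, "ay": 0, "az": 0}]}}

```text
time: 18.45
eef_pos: [591.4, 165.4, 252.3]
orientation: [-0.001, 0.689, 0.725, -0.0]
contact_force: [-1.6, 3.8, 0.4]
grip_width: 7.8
gripper_force: 59.5
```

Run:
```python
from h import *
check('pics/t7')
p,d=cams.snapshot('scene'); cv2.imwrite('pics/s2.png',p[:,:,::-1])
```

```text
70 [ 569.3 -288.    59.6   47.1   -3.5] card frame [ 40.2 -81.7] yaw 0.7
70 [ 575.1 -205.7   59.3   42.4   -4. ] card frame [39.9  0.8] yaw 0.2
70 [ 581.  -124.9   59.2   40.7   -4.4] card frame [39.9 81.8] yaw -0.2
85 [ 568.7 -287.4   69.    49.2   -4.1] card frame [ 39.5 -81.1] yaw 0.1
85 [ 575.  -207.2   60.1   46.4   -4.1] card frame [40.  -0.7] yaw 0.1
85 [ 580.7 -126.    59.8   44.7   -4.1] card frame [39.7 80.7] yaw 0.1
```

View pics/s2.png

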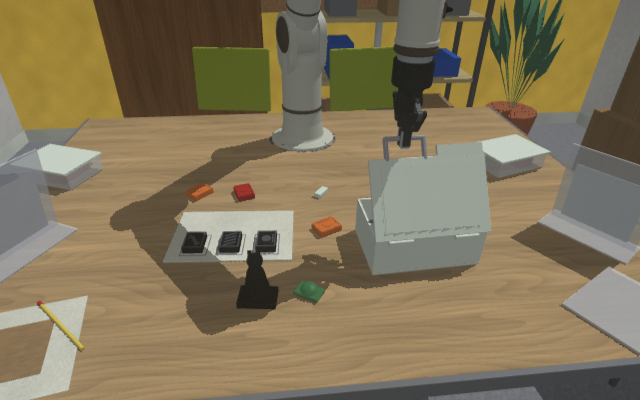

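The gripper holds the loop at (405,140) and the lid is open to about 56°. The plaques sit on their outlines, and the cat, scarab and eraser have not moved. The tug met no stop, so the catch was left alone.

```bash
python3 -c "
from cell import workorder; print(workorder.finish_job())"
```

```text
the job is handed in; nothing more can be done
None
```

The job is handed in after about 18.5 s of robot time: the three plaques sit within about 2 mm of their outline centres, the tug showed the lid was free so I left the catch alone, and the arm is holding the lid open by its loop at about 56°.

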